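# Tip brass feet into the imaging tray and hold it home in the copy-stand corner

### The arm

A 7-joint arm with a two-finger parallel gripper is mounted at the origin on the work surface. World frame = base frame: x ahead of the robot, y to its left, z up, the work surface at z = 0. Lengths are in mm, angles in rad, forces in N, time in s.
With the tool pointing down it reaches from about 425 to 950 mm from the base axis. Payload 16.7 kg.
Tool frame: the origin (TCP) lies midway between the tips of the shut fingers; the grasp point (between the pads) lies 19 mm behind it; z points along the fingers, y is the direction in which the jaws open and shut (so a half turn about z gives the same grasp; the last joint's range is limited). The gripper opens to 94 mm and grips with 3 to 60 N. Pads are 16 mm wide; open, the fingers measure 119 mm over their backs; the gripper's body (75 mm by 177 mm) begins 78 mm behind the grasp point.
Start: joints at [-1.492, 0.426, 0.074, 1.606, -0.034, 1.111, -0.067], TCP at [153.103, 657.369, 205.467] pointing down, gripper open.
Joint ranges: [-2.85, 2.85], [-0.5, 2.14], [-1.23, 1.37], [0.21, 2.46], [-1.02, 4.16], [0.16, 2.05], [-2.73, 2.73]. Speed limits (rad/s): [1.89, 1.89, 2.39, 2.39, 3.01, 3.01, 3.01].

### API

Orientations are given as a rotation vector (axis times angle).
In Python, from workcell import ctrl gives the robot as it stands.
- The arm moves only by the tool play_rows, never from a script. Its arguments are lists of equal length, an entry for each row: "twist": the turn, a rotation vector about the tool's x, y, z in rad, a list of three; "offset": the shift along the tool's x, y, z in mm, a list of three; "fingers": the opening in per cent of the stroke, from 0 (shut) to 100 (fully open). A call has 1 to 20 rows; each row is the pose to reach, as a shift and turn from the pose commanded when the call began, along the tool's axes at that moment; what a row does not reach only later rows make up. A row lasts 1/8 s, in which the tool goes at most 62.5 mm and 10.7 degrees, less where a joint would pass 70% of its speed; a pose out of reach is approached as far as the arm can. A call with a gripper value outside its range is refused whole. The fingers move at their own pace and stop on an object; "force" is the grip in N (left out, the last holds). Time passes only in rows, so rows that repeat a pose let the fingers close. It gives the time, the measured TCP pose, the force and the opening at its end, in the units of the state.
- ctrl.get_obs(): the state, without advancing time (a new reading comes with each control period).
- ctrl.camera(name): name is "side" or "top" or "wrist"; returns (picture, depth): 480x640x3 uint8, blue, green, red; 480x640 float32, mm along the optical axis (not along the pixel's ray), 0 where there is no reading.
- ctrl.calibration(name): a dict with "mtx" (3x3 intrinsics, pixels), "view" (4x4, takes a point from world to camera coordinates); the wrist camera has in their place "mount" (4x4, takes a point from camera to tool coordinates, whose origin is the TCP and whose axes are the flange's). Camera axes: x right, y down, z forward; pixel columns grow to the right and rows downward; lengths in mm; the calibration is good to about 2 mm. A picture is of the moment at which its call begins: read the wrist's pose just before it. calibration takes no time and is no camera call.
- ctrl.sign_off(): hands the job in, once; it reports no verdict.
The state is a dict: "clock": time; "joint_pos": joint angles; "qvel": joint speeds; "joint_efforts": joint torques, N m; "ee_pos": TCP position; "eef_rot": TCP orientation; "wrist_force": force on the tool from outside, world axes, zero at the start; "wrist_torque": the same for the moment, N m; "finger_gap": opening from 0.0 (shut) to 1.0 (fully open).
Only numpy, scipy, OpenCV 4.12 (cv2) and the standard library are available. Lean on these libraries where they do the work, as an engineer would, in place of code of your own. Each camera call takes 0.05 s, during which the arm holds its last target.

### The job

Pour all six brass ball feet from the cup into the steel tray and stand the empty cup back upright on the bare table. Then slide the tray, flat on the copy-stand board and with the balls still in it, into the corner so that it lies flush against both fences at once, and finish while still pressing it firmly against both: do not let go at the end. Leave the loupe, the envelopes and the sleeved plate where they are.

Things in the scene. Friction and masses are not known exactly. Their poses are not given: they have to be found in the camera images.
- board: fixed grey copy-stand board on the table, 280 x 260 mm, 12 mm thick; origin at the centre of its underside. It is turned up to 20 degrees. Its +x axis points away from the robot towards the far fence, +y to the left towards the left fence, z up
- fence_far: fixed aluminium bar on the board's far edge, 15 mm thick (board x), 260 mm long (board y), standing 24 mm above the board; origin at the centre of its underside. Its inner face, which looks to board -x, is the board plane x = +125 mm. Axes as the board's
- fence_left: the second aluminium bar, on the board's left edge, 265 mm long (board x), 15 mm thick, 24 mm high; origin at the centre of its underside. Its inner face, which looks to board -y, is the board plane y = +115 mm; the two inner faces meet at a right angle. Axes as the board's
- tray: loose open steel tray, 130 (its x) by 110 mm (y), 32 mm high, walls and floor 4 mm, 0.3 to 0.5 kg, on the board; origin at the centre of the pan's underside, z up. Its +x side goes against the far fence, +y side against the left one: home is board x = 60, y = 60 mm, axes parallel. Starts turned up to 17 degrees and 50 to 100 mm from home in x and y; it slides on the board
- tray_grip (a point): point in the tray's grip block, at tray (-77, 0, 56) mm: a black upright block, 24 mm (tray x) by 30 mm (y) and 64 mm tall from the tray's underside, fixed outside the middle of the tray's -x wall; it can be gripped from above
- cup: loose white flared porcelain cup: 58 mm wide at the foot, 98 mm at the rim, 43 mm high, wall 4 mm, inner floor 5 mm up, 0.22 kg; origin at the centre of its underside, z up. A straight level handle sticks out along its -x, roughly towards the robot (within 26 degrees). It stands on the table right of the board, with six balls lying in it
- cup_grip (a point): middle of the free part of the cup's handle, at cup (-92, 0, 36) mm. The handle is 14 mm wide (cup y), 12 mm thick and ends at cup x = -123 mm; fingers close across it along cup y
- cup_rim (a point): centre of the cup's mouth, 43 mm above its underside
- loupe: bystander: black magnifier, a round body 48 mm wide and 50 mm high, standing on the table; origin at the centre of its underside
- envelopes: bystander: stack of paper envelopes, about 135 x 104 mm, 31 mm high, left of the board; origin at the centre of its underside
- negative: bystander: glass plate in a paper sleeve, 90 x 120 mm, 5 mm thick, lying flat left of the board; origin at the centre of its underside
- foot0: solid brass ball foot, 15 mm across, 15 g; origin at its centre; one of six alike, at the start in the cup
- foot1: solid brass ball foot, 15 mm across, 15 g; origin at its centre; one of six alike, at the start in the cup
- foot2: solid brass ball foot, 15 mm across, 15 g; origin at its centre; one of six alike, at the start in the cup
- foot3: solid brass ball foot, 15 mm across, 15 g; origin at its centre; one of six alike, at the start in the cup
- foot4: solid brass ball foot, 15 mm across, 15 g; origin at its centre; one of six alike, at the start in the cup
- foot5: solid brass ball foot, 15 mm across, 15 g; origin at its centre; one of six alike, at the start in the cup
There are look-alikes about, which are no part of the job. What is shaped like the cup but green, pink or purple is not meant.

How it is judged (in metres and radians):
On the way, in this order (a step that is already met when the one before it is completed fails the run):
1. all six balls are in the tray (x of foot0 in the frame of tray between -0.063 and 0.063 m and y of foot0 in the frame of tray between -0.053 and 0.053 m and z of foot0 in the frame of tray between 0 and 0.035 m and x of foot1 in the frame of tray between -0.063 and 0.063 m and y of foot1 in the frame of tray between -0.053 and 0.053 m and z of foot1 in the frame of tray between 0 and 0.035 m and x of foot2 in the frame of tray between -0.063 and 0.063 m and y of foot2 in the frame of tray between -0.053 and 0.053 m and z of foot2 in the frame of tray between 0 and 0.035 m and x of foot3 in the frame of tray between -0.063 and 0.063 m and y of foot3 in the frame of tray between -0.053 and 0.053 m and z of foot3 in the frame of tray between 0 and 0.035 m and x of foot4 in the frame of tray between -0.063 and 0.063 m and y of foot4 in the frame of tray between -0.053 and 0.053 m and z of foot4 in the frame of tray between 0 and 0.035 m and x of foot5 in the frame of tray between -0.063 and 0.063 m and y of foot5 in the frame of tray between -0.053 and 0.053 m and z of foot5 in the frame of tray between 0 and 0.035 m), for 0.2 s.
2. the empty cup stands upright on the table, let go (all of step 1 and height (world z) of cup below 0.008 m and angle between cup's own z axis and vertical below 0.15 rad and contact force between the fingers and cup below 0.1 N), for 0.2 s.
At the end, for the whole second after the job is handed in: Fingers on the tray (over 1 N) press it on each fence with over 1.5 N; it is within 3 mm of home, 1.4 degrees of square, flat on the board (3 mm, 1.7 degrees) and still; all six balls are inside it; the cup stands upright (9 degrees) on the table, untouched (all of step 2 and contact force between tray and fence_far above 1.5 N and contact force between tray and fence_left above 1.5 N and angle between the x axis of tray and the x axis of board, either way round below 0.025 rad and x of tray in the frame of board above 0.057 m and y of tray in the frame of board above 0.057 m and angle between tray's own z axis and vertical below 0.03 rad and z of tray in the frame of board below 0.015 m and contact force between the fingers and tray above 1 N and linear speed of tray below 0.01 m/s); the arm keeps its last pose, push and grip.
It fails at once if the loupe is knocked out of place or tipped (30 mm, 17 degrees) (distance of loupe from where it was at the start of the episode above 0.03 m or angle between loupe's own z axis and vertical above 0.3 rad).
It fails at once if the envelopes is knocked out of place or tipped (30 mm, 17 degrees) (distance of envelopes from where it was at the start of the episode above 0.03 m or angle between envelopes's own z axis and vertical above 0.3 rad).
It fails at once if the negative is knocked out of place or tipped (30 mm, 17 degrees) (distance of negative from where it was at the start of the episode above 0.03 m or angle between negative's own z axis and vertical above 0.3 rad).
It also fails if it takes over 72 s, if anything falls off the work surface, if the arm or the gripper's body presses on something with over 40 N, if the wrist force passes 120 N, or if a joint passes its speed limit or range.

## Working session

There is one attempt and no reset: what is moved stays moved. The work goes in short steps, Python scripts to look and compute and a tool call to move; the robot and the scene stay as the last step left them, time stands still between calls to the robot, and variables do not carry over. Pictures are saved under pics/ and viewed, and the job is handed in when it is done.

Besides the shell and the picture viewer there is one more tool, called as a command line: name --argument value ..., lists and objects as JSON in quotes. play_rows: Moves the arm, as the interface text tells. Its arguments: {"type":"object","properties":{"twist":{"type":"array"},"offset":{"type":"array"},"fingers":{"type":"array"},"force":{"type":"number"}},"required":["twist","offset","fingers"]}

```bash
ls; mkdir -p pics; python3 - <<'E'
from workcell import ctrl
import cv2,numpy as np
o=ctrl.get_obs(); print({k:np.round(v,3).tolist() for k,v in o.items()})
for n in("side","top","wrist"):
    im,d=ctrl.camera(n); cv2.imwrite(f"pics/{n}0.png",im); np.save(f"pics/{n}0.npy",d)
    c=ctrl.calibration(n); print(n,{k:np.round(v,3).tolist() for k,v in c.items()})
E
```

```text
pics
{'clock': 0.0, 'joint_pos': [-1.491, 0.427, 0.074, 1.607, -0.034, 1.111, -0.067], 'qvel': [0.001, -0.0, 0.001, -0.001, 0.001, 0.001, 0.001], 'joint_efforts': [-0.0, -93.582, 3.667, -45.421, -0.049, 0.02, 0.0], 'ee_pos': [153.031, 657.002, 204.804], 'eef_rot': [-0.359, -3.121, 0.002], 'wrist_force': [0.313, -0.282, -0.056], 'wrist_torque': [-0.003, 0.0, -0.006], 'finger_gap': 1.003}
side {'mtx': [[461.128, 0.0, 321.428], [0.0, 461.128, 242.373], [0.0, 0.0, 1.0]], 'view': [[0.972, -0.236, 0.019, -483.253], [-0.118, -0.551, -0.826, 72.376], [0.206, 0.801, -0.563, 1269.294], [0.0, 0.0, 0.0, 1.0]]}
top {'mtx': [[528.012, 0.0, 325.68], [0.0, 528.012, 231.413], [0.0, 0.0, 1.0]], 'view': [[-0.017, -1.0, -0.007, -45.978], [-0.988, 0.018, -0.155, 493.176], [0.155, 0.004, -0.988, 1534.148], [0.0, 0.0, 0.0, 1.0]]}
wrist {'mtx': [[335.888, 0.0, 324.956], [0.0, 335.888, 234.758], [0.0, 0.0, 1.0]], 'mount': [[-0.0, -0.959, -0.283, 82.336], [1.0, -0.0, 0.001, 0.221], [-0.001, -0.283, 0.959, -179.256], [0.0, 0.0, 0.0, 1.0]]}
```

View pics/top0.png

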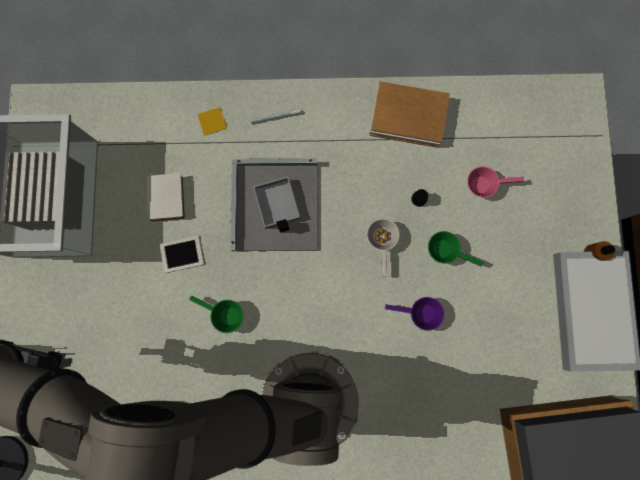

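View pics/side0.png

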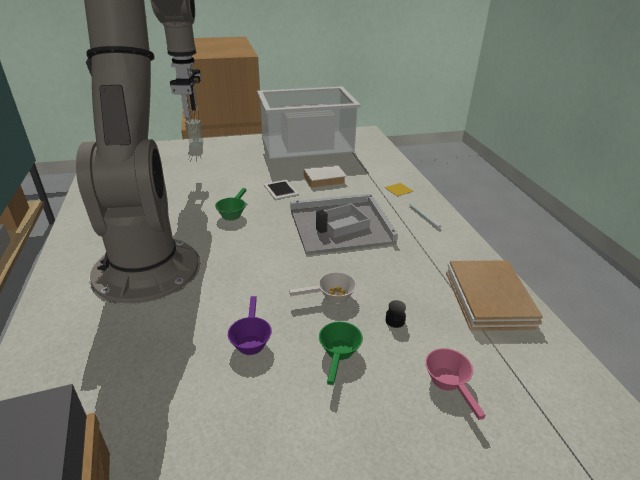

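The top view shows the white cup with brass balls at (383,235), its handle pointing down to (386,272). The look-alikes are green (445,247), green (227,316), pink (484,181) and purple (428,313). I choose the white one. The tray is at about (280,205) with its block at (282,226), and the loupe is at (420,198).

```bash
cat > h.py <<'E'
import cv2,numpy as np
from scipy.spatial.transform import Rotation as R
from workcell import ctrl
def cam(n):
    c=ctrl.calibration(n); K=np.array(c["mtx"])
    if "view" in c: T=np.linalg.inv(np.array(c["view"]))
    else:
        o=ctrl.get_obs(); W=np.eye(4); W[:3,:3]=R.from_rotvec(o["eef_rot"]).as_matrix(); W[:3,3]=o["ee_pos"]; T=W@np.array(c["mount"])
    return K,T
def plane(K,T,uv,z):
    uv=np.atleast_2d(np.float64(uv)); d=np.c_[uv,np.ones(len(uv))]@np.linalg.inv(K).T@T[:3,:3].T
    o=T[:3,3]; return o+d*((z-o[2])/d[:,2:3])
def cloud(K,T,D):
    v,u=np.mgrid[:480,:640]; p=np.dstack([(u-K[0,2])/K[0,0]*D,(v-K[1,2])/K[1,1]*D,D])
    return p@T[:3,:3].T+T[:3,3]
def proj(K,T,P):
    p=(np.atleast_2d(P)-T[:3,3])@T[:3,:3]; q=p@K.T; return q[:,:2]/q[:,2:]
E
python3 - <<'E'
from h import *
im=cv2.imread("pics/top0.png");D=np.load("pics/top0.npy")
K,T=cam("top"); P=cloud(K,T,D)
a=cv2.resize(im[140:300,220:440],None,fx=3.6,fy=3.6,interpolation=cv2.INTER_CUBIC); cv2.imwrite("pics/crop0.png",a)
for n,(u,v) in dict(board=(305,235),tab=(350,280),cuprim=(383,235),handle=(386,268),block=(282,226),floor=(280,205),loupe=(420,197),fenceF=(280,160),fenceL=(234,210),env=(166,197),neg=(182,254)).items(): print(n,P[v,u].round(1))
K2,T2=cam("side");im2=cv2.imread("pics/side0.png")
cv2.imwrite("pics/crop1.png",cv2.resize(im2[180:350,230:430],None,fx=3.5,fy=3.5,interpolation=cv2.INTER_CUBIC))
E
```

```text
board [486.7   8.   11.3]
tab [ 3.491e+02 -1.252e+02 -3.000e-01]
cuprim [ 483.1 -228.5    5.8]
handle [ 380.5 -231.1   32.4]
block [505.   72.1  73.7]
floor [ 248.   -61.9 1591.7]
loupe [ 588.1 -337.2   54.2]
fenceF [716.5  80.8  33. ]
fenceL [563.3 219.9  34.1]
env [606.4 425.   37.7]
neg [436.4 381.4   5.2]
```

View pics/crop0.png

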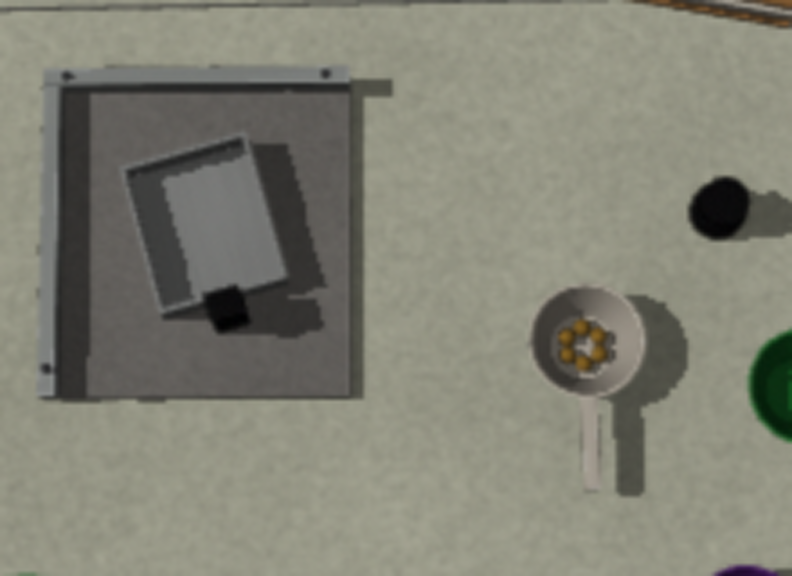

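View pics/crop1.png

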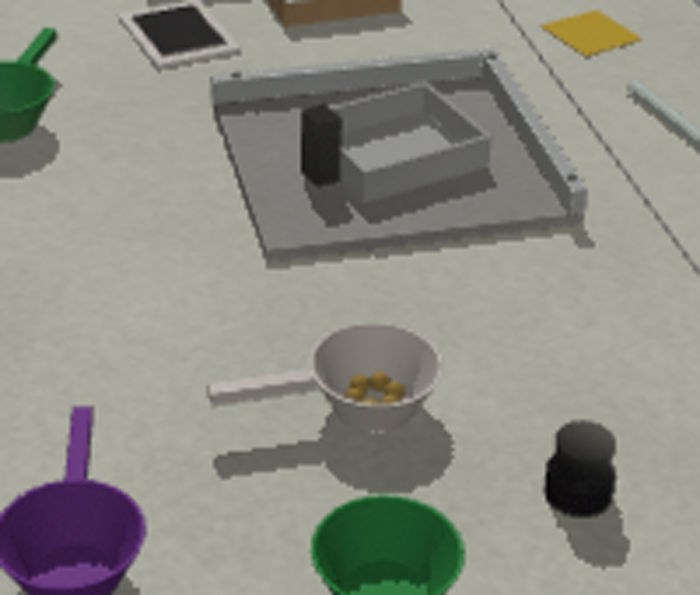

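```bash
python3 - <<'E'
from h import *
K,T=cam("top")
f=lambda c:np.array(c,float)/3.6+np.array([220,140])+ (0.5/3.6-0.5)
tr=plane(K,T,f([(122,170),(246,135),(288,277),(163,314)]),44)[:,:2]
print("tray",tr.round(1).tolist(), [np.linalg.norm(tr[i]-tr[i-1]).round(1) for i in range(4)]); c=tr.mean(0)
x=tr[0]+tr[1]-tr[2]-tr[3]; print("c",c,"yaw",np.degrees(np.arctan2(x[1],x[0])))
y=tr[0]+tr[3]-tr[1]-tr[2]; print("yaw y",np.degrees(np.arctan2(-y[0],y[1])))
b=plane(K,T,f([(226,310)]),76); print("block",b)
br=plane(K,T,f([(350,398),(88,398),(350,88)]),12)[:,:2];print("board nearR, ,",br)
# fence tops z=36 inner edges
fl=plane(K,T,f([(55,395),(60,90)]),36)[:,:2];ff=plane(K,T,f([(65,85),(348,81)]),36)[:,:2];print("L inner",fl,"F inner",ff)
# cloud approach
im=cv2.imread("pics/top0.png");P=cloud(K,T,np.load("pics/top0.npy"));Z=P[...,2]
def rect(m):
    return cv2.minAreaRect(P[m][:,:2].astype(np.float32))
roi=np.zeros(Z.shape,bool);roi[150:260,225:330]=1
m=roi&(Z>28)&(Z<40); q=P[m][:,:2]
print("fencepts",len(q)); 
L=q[(q[:,1]>205)&(q[:,0]<690)]; F=q[(q[:,0]>700)&(q[:,1]<200)]
for n,g in(("L",L),("F",F)):
    vx,vy,x0,y0=cv2.fitLine(g.astype(np.float32),cv2.DIST_HUBER,0,.1,.1).ravel();print(n,len(g),np.degrees(np.arctan2(vy,vx)),x0,y0,g.min(0),g.max(0))
roi2=np.zeros(Z.shape,bool);roi2[170:235,250:305]=1
m=roi2&(Z>39)&(Z<50); print("rimrect",rect(m),m.sum())
m=roi2&(Z>65); print("blk",P[m].mean(0),m.sum())
# cup
hsv=cv2.cvtColor(im,cv2.COLOR_BGR2HSV)
roi3=np.zeros(Z.shape,bool);roi3[215:280,365:402]=1
m=roi3&(Z>37)&(Z<50)&(np.arange(480)[:,None]<252)
print("rim c",cv2.minEnclosingCircle(P[m][:,:2].astype(np.float32)),m.sum())
m=roi3&(Z>22)&(np.arange(480)[:,None]>253); h=P[m]; print("handle",h.mean(0),h.min(0),h.max(0)); vx,vy,x0,y0=cv2.fitLine(h[:,:2].astype(np.float32),cv2.DIST_L2,0,.1,.1).ravel();print(np.degrees(np.arctan2(vy,vx)),x0,y0)
E
```

```text
tray [[631.2, 159.9], [659.3, 56.0], [537.6, 22.0], [508.4, 125.5]] [np.float64(127.4), np.float64(107.6), np.float64(126.4), np.float64(107.6)]
c [584.10460278  90.8421337 ] yaw 15.63144762811049
yaw y 15.419671193346932
block [[505.38366129  70.65820236  76.        ]]
board nearR, , [[439.64282761 -27.18832058]
 [443.67057425 192.24773393]
 [707.54523448 -31.17456645]]
L inner [[443.69133936 215.65910351]
 [703.62468511 213.8241085 ]] F inner [[707.91565884 209.6244185 ]
 [706.71429928 -30.04090385]]
fencepts 929
L 388 -0.9556326 566.6191 222.7741 [444.81772349 213.20162748] [689.23270482 232.03780257]
F 352 89.60542 713.7847 82.57 [704.78719491 -29.34061942] [723.18129601 199.77911092]
rimrect ((574.3861694335938, 90.16301727294922), (155.31402587890625, 109.86664581298828), 15.077341079711914) 175
blk [484.32773168  59.28552957 228.00785178] 99
rim c ((479.281005859375, -223.1817626953125), 49.59925079345703) 170
handle [ 385.37656018 -218.00215675   94.26876097] [ 248.04029958 -231.13468312   28.55309513] [ 421.91153543  -61.93716372 1591.72418167]
-42.75862 385.37656 -218.00215
```

```bash
python3 - <<'E'
from h import *
K,T=cam("top"); im=cv2.imread("pics/top0.png")
f=lambda c:np.array(c,float)/3.6+np.array([220,140])+(0.5/3.6-0.5)
h=plane(K,T,f([(583,490),(600,491),(582,402),(599,400)]),42)[:,:2]; print("handle end L,R, root",h.round(1).tolist())
hsv=cv2.cvtColor(im,cv2.COLOR_BGR2HSV)
# rim ellipse by manual extremes
e=f([(532,345),(645,345),(588,286),(588,397)]); print("rim L,R,far,near",plane(K,T,e,43)[:,:2].round(1).tolist())
# side view
K2,T2=cam("side"); g=lambda c:np.array(c,float)/3.5+np.array([230,180])+(0.5/3.5-0.5)
print("side rim near/far/handleend/root", plane(K2,T2,g([(376,360)]),43)[:,:2],plane(K2,T2,g([(209,389),(314,376)]),42)[:,:2], "loupe",plane(K2,T2,g([(585,442)]),50)[:,:2])
# triangulate block top: side px ~ (321,112)
print("blk side",plane(K2,T2,g([(321,113)]),76)[:,:2])
o=ctrl.get_obs();M=R.from_rotvec(o["eef_rot"]).as_matrix();print(M.round(3))
def mv(p):return (M.T@(np.array(p)-o["ee_pos"])).round(1)
for p in([450,300,300],[480,-60,250]):print(p,mv(p))
E
```

```text
handle end L,R, root [[357.2, -216.4], [356.1, -230.2], [429.2, -218.0], [430.6, -232.0]]
rim L,R,far,near [[477.1, -178.4], [475.3, -271.3], [525.5, -226.1], [433.1, -222.9]]
side rim near/far/handleend/root [[ 483.59013381 -221.08849103]] [[ 360.15329761 -225.81840522]
 [ 435.87264173 -227.82004744]] loupe [[ 596.00462109 -343.6250441 ]]
blk side [[513.79903198  74.29991541]]
[[-0.974  0.227 -0.   ]
 [ 0.227  0.974 -0.001]
 [-0.    -0.001 -1.   ]]
[450, 300, 300] [-370.2 -280.5  -94.7]
[480, -60, 250] [-481.1 -624.3  -44.4]
```

play_rows --twist '[[0,0,-0.215],[0,0,-0.215],[0,0,-0.215],[0,0,-0.215],[0,0,-0.215],[0,0,-0.215],[0,0,-0.215],[0,0,-0.215],[0,0,-0.215],[0,0,-0.215],[0,0,-0.215],[0,0,-0.215],[0,0,-0.215],[0,0,-0.215]]' --offset '[[-467,-468,-75],[-467,-468,-75],[-467,-468,-75],[-467,-468,-75],[-467,-468,-75],[-467,-468,-75],[-467,-468,-75],[-467,-468,-75],[-467,-468,-75],[-467,-468,-75],[-467,-468,-75],[-467,-468,-75],[-467,-468,-75],[-467,-468,-75]]' --fingers '[100,100,100,100,100,100,100,100,100,100,100,100,100,100]' --force 60

```text
clock: 1.9
ee_pos: [501.3, 96.7, 280.3]
eef_rot: [-0.019, -3.141, -0.0]
wrist_force: [-0.6, -0.2, -0.4]
finger_gap: 1.0
```

play_rows --twist '[[-0.5,0,0],[-1.0,0,0],[-1.5,0,0],[-1.5,0,0],[-1.5,0,0],[-1.5,0,0],[-1.5,0,0],[-1.5,0,0],[-1.5,0,0],[-1.5,0,0],[-1.5,0,0],[-1.5,0,0]]' --offset '[[0,0,0],[0,0,0],[0,0,0],[0,0,0],[0,0,0],[0,0,0],[0,0,0],[0,0,0],[0,0,0],[0,0,0],[0,0,0],[0,0,0]]' --fingers '[100,100,100,100,100,100,100,100,100,100,100,100]'

```text
clock: 3.4
ee_pos: [501.8, 95.7, 281.3]
eef_rot: [0.015, 2.286, 2.139]
wrist_force: [0.5, 0.4, -1.2]
finger_gap: 1.003
```

```bash
python3 -c "
from h import *
o=ctrl.get_obs();print(o['joint_pos'],R.from_rotvec(o['eef_rot']).as_matrix().round(2))
cv2.imwrite('pics/s1.png',ctrl.camera('side')[0])"
```

```text
[ 0.90231094  0.71502327 -0.66684816  1.98337825 -1.00639889  1.37899848
  2.46371709] [[-1.   -0.    0.01]
 [ 0.01  0.07  1.  ]
 [-0.    1.   -0.07]]
```

View pics/s1.png

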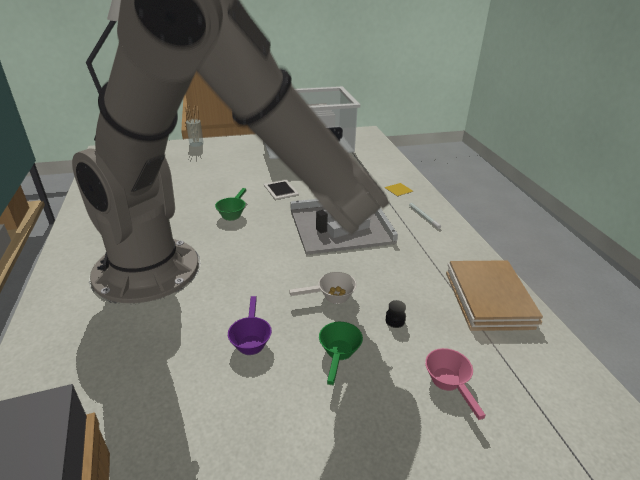

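The roll works: the tool points to +y at z≈281, and joint 5 is close to its limit. I'll check the opposite roll too.

play_rows --twist '[[1.5,0,0],[3.0,0,0],[3.0,0,0],[3.0,0,0],[3.0,0,0],[3.0,0,0],[3.0,0,0],[3.0,0,0],[3.0,0,0],[3.0,0,0],[3.0,0,0],[3.0,0,0],[3.0,0,0],[3.0,0,0],[3.0,0,0],[3.0,0,0],[3.0,0,0],[3.0,0,0],[3.0,0,0],[3.0,0,0]]' --offset '[[0,0,0],[0,0,0],[0,0,0],[0,0,0],[0,0,0],[0,0,0],[0,0,0],[0,0,0],[0,0,0],[0,0,0],[0,0,0],[0,0,0],[0,0,0],[0,0,0],[0,0,0],[0,0,0],[0,0,0],[0,0,0],[0,0,0],[0,0,0]]' --fingers '[100,100,100,100,100,100,100,100,100,100,100,100,100,100,100,100,100,100,100,100]'

```text
clock: 5.95
ee_pos: [501.9, 95.3, 281.1]
eef_rot: [-0.018, -2.294, 2.133]
wrist_force: [0.3, 0.2, -0.6]
finger_gap: 1.0
```

```bash
python3 -c "
from h import *
o=ctrl.get_obs();print(o['joint_pos'],R.from_rotvec(o['eef_rot']).as_matrix().round(2))
cv2.imwrite('pics/s2.png',ctrl.camera('side')[0])"
```

```text
[-0.74836861  0.74093161 -0.11409861  1.72366222  0.84011385  2.04088182
  0.42880484] [[-1.    0.   -0.01]
 [ 0.01  0.07 -1.  ]
 [-0.   -1.   -0.07]]
```

View pics/s2.png

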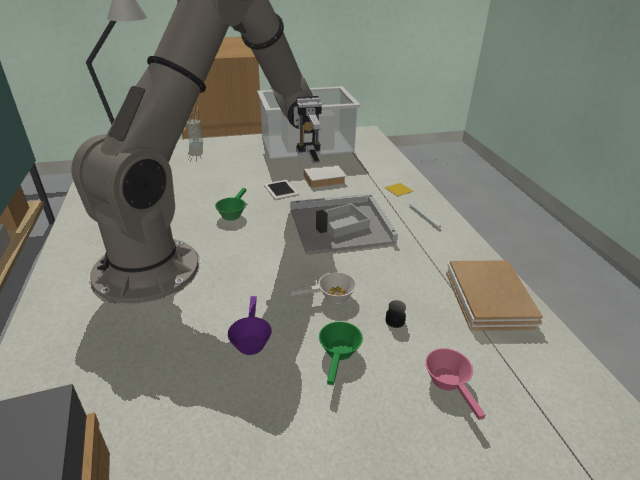

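play_rows --twist '[[0,0,0],[0,0,0],[0,0,0],[0,0,0]]' --offset '[[0,40,0],[0,80,0],[0,120,0],[0,120,0]]' --fingers '[100,100,100,100]'

```text
clock: 6.5
ee_pos: [501.5, 103.4, 159.3]
eef_rot: [-0.014, -2.288, 2.135]
wrist_force: [0.6, -0.1, 1.0]
finger_gap: 0.999
```

```bash
python3 -c "
from h import *
o=ctrl.get_obs();print(o['joint_pos'],R.from_rotvec(o['eef_rot']).as_matrix().round(2))
cv2.imwrite('pics/s3.png',ctrl.camera('side')[0])"
```

```text
[-0.75651844  0.93207013 -0.11478729  1.69304164  0.80114491  1.94137732
  0.2990955 ] [[-1.   -0.   -0.01]
 [ 0.01  0.07 -1.  ]
 [ 0.   -1.   -0.07]]
```

View pics/s3.png

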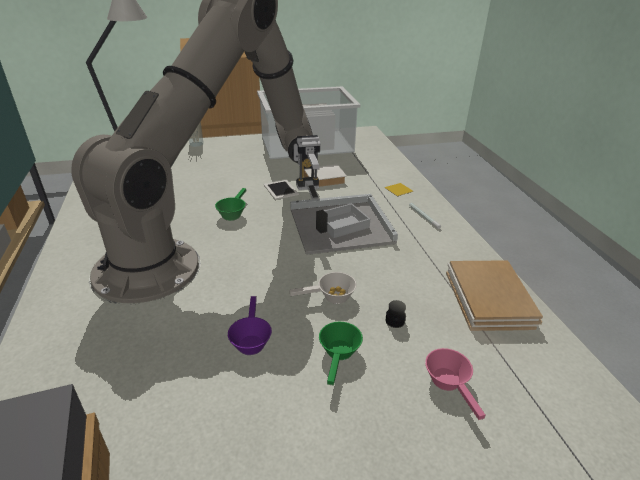

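play_rows --twist '[[-0.15,0,0],[-0.3,0,0],[-0.45,0,0],[-0.63,0,0],[-0.8,0,0],[-1.0,0,0],[-1.2,0,0],[-1.4,0,0],[-1.5,0,0],[-1.5,0,0],[-1.5,0,0],[-1.5,0,0],[-1.5,0,0]]' --offset '[[0,-40,0],[0,-80,0],[20,-90,30],[35,-90,70],[50,-90,120],[70,-90,170],[103,-80,220],[103,-60,270],[103,-20,329],[103,0,329],[103,0,329],[103,0,329],[103,0,329]]' --fingers '[100,100,100,100,100,100,100,60,50,50,50,50,50]'

```text
clock: 8.18
ee_pos: [395.1, -221.7, 139.0]
eef_rot: [0.018, 3.139, -0.001]
wrist_force: [0.9, 0.6, -0.5]
finger_gap: 0.502
```

```bash
python3 -c "
from h import *
K,T=cam('wrist');im,D=ctrl.camera('wrist');np.save('pics/w1.npy',D);cv2.imwrite('pics/w1.png',im);np.savez('pics/w1T',K=K,T=T)
o=ctrl.get_obs();print(o['ee_pos'],R.from_rotvec(o['eef_rot']).as_matrix().round(3))"
```

```text
[ 395.15432171 -221.6897854   138.79557252] [[-1.     0.012  0.002]
 [ 0.012  1.    -0.001]
 [-0.002 -0.001 -1.   ]]
```

View pics/w1.png

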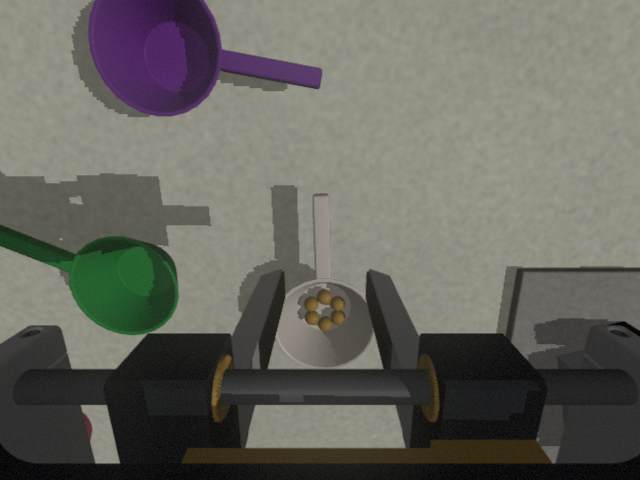

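The wrist view shows the white cup with six brass balls at (325,315) and its handle from (321,195) to (323,278). The green and purple look-alikes are off to the left.

```bash
python3 -c "
from h import *
z=np.load('pics/w1T.npz');K,T=z['K'],z['T']
print(plane(K,T,[(314,194.5),(329,194.5),(315,277),(331,277)],42)[:,:2].round(1).tolist(),plane(K,T,[(277,322),(374,322)],43)[:,:2].round(1).tolist())
P=cloud(K,T,np.load('pics/w1.npy'));print(P[240,322],P[200,321],P[100,450])"
```

```text
[[359.8, -230.2], [359.9, -217.8], [433.8, -230.9], [434.0, -216.6]] [[478.1, -266.9], [479.2, -177.1]]
[ 399.26811722 -224.13342661   42.27238201] [ 364.26685242 -224.4534183    43.05979408] [ 2.84425662e+02 -1.09916696e+02  8.68501145e-02]
```

play_rows --twist '[[0,0,-0.017],[0,0,-0.017],[0,0,-0.017],[0,0,-0.017],[0,0,-0.017],[0,0,-0.017],[0,0,-0.017],[0,0,-0.017],[0,0,-0.017]]' --offset '[[-6,-2,40],[-6,-2,80],[-6,-2,110],[-6,-2,122],[-6,-2,122],[-6,-2,122],[-6,-2,122],[-6,-2,122],[-6,-2,122]]' --fingers '[50,50,50,50,50,0,0,0,0]' --force 60

```text
clock: 9.35
ee_pos: [400.5, -224.7, 15.8]
eef_rot: [-0.005, 3.141, -0.0]
wrist_force: [-0.1, 0.4, 1.6]
finger_gap: 0.146
```

play_rows --twist '[[0,0,0],[0,0,0],[0,0,0],[0,0,0],[0,0,0],[0,0,0],[0,0,0],[0,0,0]]' --offset '[[0,0,0],[0,0,-15],[0,0,-35],[0,0,-60],[0,0,-90],[0,0,-120],[0,0,-145],[0,0,-150]]' --fingers '[0,0,0,0,0,0,0,0]'

```text
clock: 10.35
ee_pos: [400.8, -225.0, 167.3]
eef_rot: [-0.005, 3.139, -0.001]
wrist_force: [0.2, 0.0, -3.9]
finger_gap: 0.141
```

```bash
python3 -c "
from h import *
o=ctrl.get_obs();print(o['ee_pos'],R.from_rotvec(o['eef_rot']).as_matrix().round(3))
im=ctrl.camera('side')[0];cv2.imwrite('pics/s4.png',cv2.resize(im[100:350,200:450],None,fx=2.2,fy=2.2))"
```

```text
[ 400.7546338  -224.96322496  167.30706121] [[-1.    -0.003  0.003]
 [-0.003  1.    -0.001]
 [-0.003 -0.001 -1.   ]]
```

View pics/s4.png

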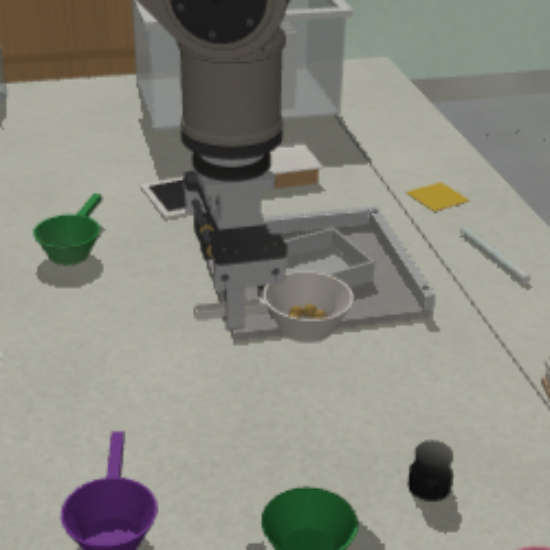

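play_rows --twist '[[0,0,0],[0,0,0],[0,0,0],[0,0,0],[0,0,0],[0,0,0],[0,0,0],[0,0,0],[0,0,0],[0,0,0],[0,0,0],[0,0,0],[0,0,0],[0,0,0]]' --offset '[[-3,10,0],[-10,30,0],[-20,60,0],[-32,95,0],[-45,130,0],[-57,165,0],[-70,200,0],[-81,235,0],[-90,262,5],[-97,282,10],[-101,296,18],[-103,302,24],[-103,303,28],[-103,303,30]]' --fingers '[0,0,0,0,0,0,0,0,0,0,0,0,0,0]'

```text
clock: 12.15
ee_pos: [502.1, 78.0, 135.2]
eef_rot: [0.004, -3.141, 0.001]
wrist_force: [-0.5, -0.2, -3.2]
finger_gap: 0.145
```

```bash
python3 -c "
from h import *
im=ctrl.camera('side')[0];cv2.imwrite('pics/s5.png',cv2.resize(im[100:300,250:450],None,fx=2.7,fy=2.7))
im=ctrl.camera('top')[0];cv2.imwrite('pics/t5.png',cv2.resize(im[140:280,220:360],None,fx=3.9,fy=3.9))"
```

```text
(no output)
```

View pics/s5.png

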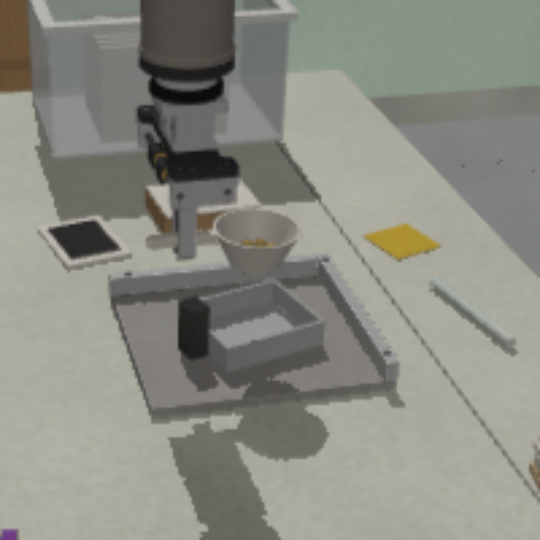

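View pics/t5.png

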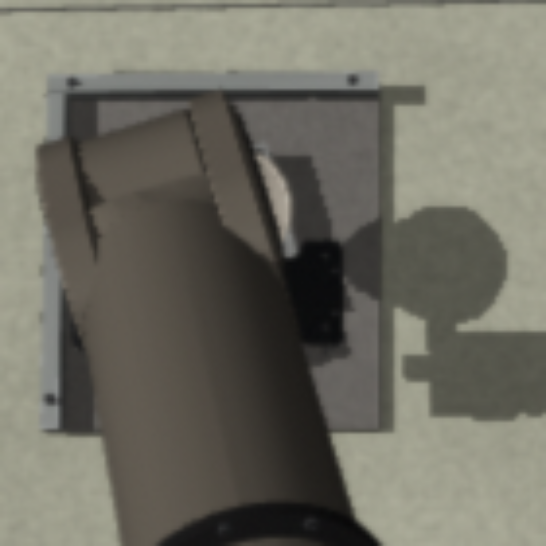

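play_rows --twist '[[0.17,0,0],[0.34,0,0],[0.5,0,0],[0.66,0,0],[0.8,0,0],[0.9,0,0],[1.0,0,0],[1.06,0,0],[1.1,0,0],[1.14,0,0],[1.18,0,0],[1.22,0,0],[1.26,0,0],[1.3,0,0],[1.34,0,0],[1.38,0,0],[1.42,0,0],[1.46,0,0],[1.5,0,0],[1.5,0,0]]' --offset '[[0,-3,2],[0,-6,4],[0,-9,6],[0,-12,7],[0,-14,7],[0,-15,7],[0,-16,6],[0,-17,5],[0,-17,5],[0,-17,4],[0,-18,3],[0,-18,2],[0,-18,2],[0,-18,1],[0,-18,0],[0,-19,0],[0,-19,-1],[0,-19,-2],[0,-19,-3],[0,-19,-3]]' --fingers '[0,0,0,0,0,0,0,0,0,0,0,0,0,0,0,0,0,0,0,0]'

```text
clock: 14.75
ee_pos: [502.2, 59.7, 138.0]
eef_rot: [-0.005, 2.295, -2.142]
wrist_force: [0.7, -0.8, -2.6]
finger_gap: 0.146
```

```bash
python3 -c "
from h import *
print(ctrl.get_obs()['joint_pos'])
im=ctrl.camera('side')[0];cv2.imwrite('pics/s6.png',cv2.resize(im[100:300,250:450],None,fx=2.7,fy=2.7))"
```

```text
[-0.91515627  0.95007051  0.15578848  1.7812054   0.73969123  1.72544864
  0.37391612]
```

View pics/s6.png

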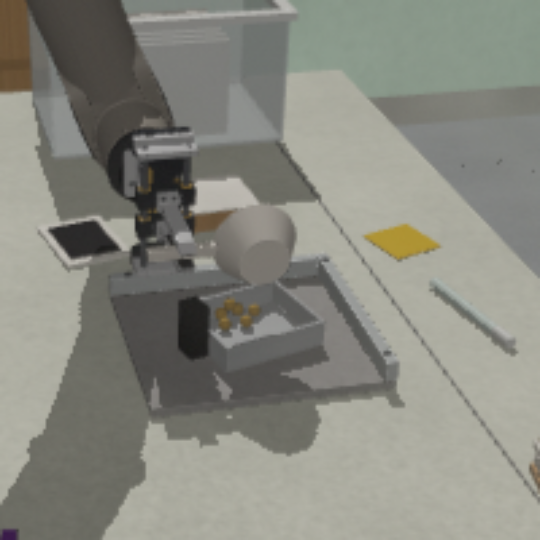

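```bash
python3 -c "
from h import *
im=ctrl.camera('side')[0];cv2.imwrite('pics/s7.png',cv2.resize(im[195:240,315:380],None,fx=11,fy=11,interpolation=cv2.INTER_CUBIC))"
```

```text
(no output)
```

View pics/s7.png

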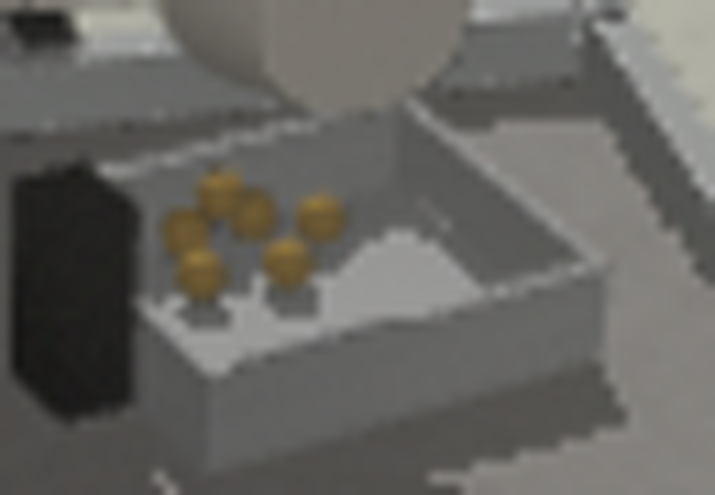

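Six balls are in the tray, seen in the crop between (165,175) and (345,300). Next I return the cup.

play_rows --twist '[[0,0,0],[-0.15,0,0],[-0.32,0,0],[-0.5,0,0],[-0.68,0,0],[-0.86,0,0],[-1.03,0,0],[-1.2,0,0],[-1.35,0,0],[-1.5,0,0],[-1.5,0,0],[-1.5,0,0],[-1.5,0,0],[-1.5,0,0],[-1.5,0,0]]' --offset '[[0,-15,0],[0,-30,0],[0,-45,5],[5,-50,25],[15,-50,55],[30,-50,90],[45,-50,130],[60,-50,170],[75,-48,210],[90,-45,245],[98,-30,272],[101,0,287],[101,30,290],[101,58,290],[101,58,290]]' --fingers '[0,0,0,0,0,0,0,0,0,0,0,0,0,0,0]'

```text
clock: 16.73
ee_pos: [400.6, -225.6, 59.8]
eef_rot: [0.005, -3.139, -0.001]
wrist_force: [-1.2, -0.4, -1.0]
finger_gap: 0.144
```

```bash
python3 -c "
from h import *
o=ctrl.get_obs();print(o['ee_pos'],R.from_rotvec(o['eef_rot']).as_matrix().round(3))
im=ctrl.camera('side')[0];cv2.imwrite('pics/s8.png',cv2.resize(im[190:350,220:420],None,fx=3.6,fy=3.6,interpolation=cv2.INTER_CUBIC))"
```

```text
[ 400.63255055 -225.57225172   59.76219375] [[-1.    -0.003 -0.003]
 [-0.003  1.     0.001]
 [ 0.003  0.001 -1.   ]]
```

View pics/s8.png

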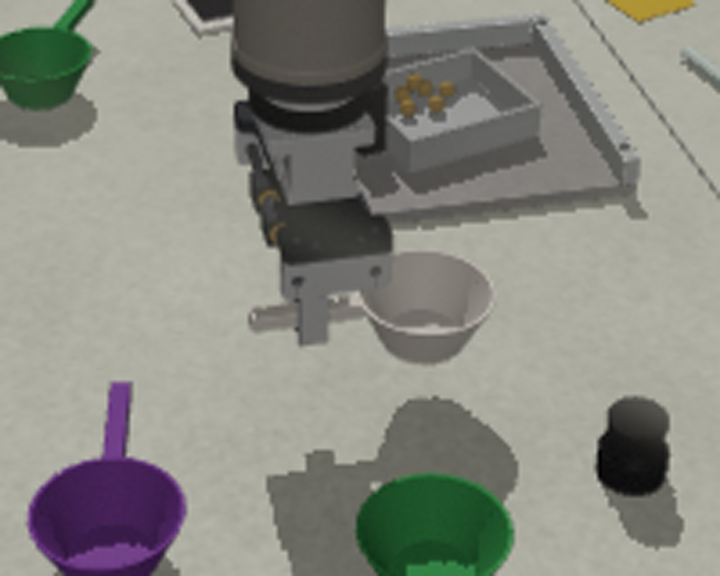

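The cup is empty and nearly level. I lower it now.

play_rows --twist '[[0,0,0],[0,0,0],[0,0,0],[0,0,0],[0,0,0],[0,0,0],[0,0,0]]' --offset '[[0,0,12],[0,0,24],[0,0,34],[0,0,39],[0,0,42],[0,0,43],[0,0,43]]' --fingers '[0,0,0,0,0,0,0]'

```text
clock: 17.65
ee_pos: [402.4, -225.9, 17.3]
eef_rot: [-0.005, 3.141, -0.0]
wrist_force: [0.4, -0.4, -2.4]
finger_gap: 0.143
```

play_rows --twist '[[0,0,0],[0,0,0],[0,0,0],[0,0,0],[0,0,0],[0,0,0],[0,0,0],[0,0,0],[0,0,0],[0,0,0],[0,0,0]]' --offset '[[0,0,1.5],[0,0,1.5],[0,0,1.5],[0,0,1.5],[0,0,1.5],[0,0,-10],[0,0,-40],[0,0,-90],[0,0,-130],[0,0,-150],[0,0,-150]]' --fingers '[0,0,18,45,45,45,45,45,45,50,60]'

```text
clock: 19.02
ee_pos: [403.1, -226.1, 169.0]
eef_rot: [-0.005, 3.138, -0.001]
wrist_force: [0.1, 0.1, 0.1]
finger_gap: 0.569
```

```bash
python3 -c "
from h import *
o=ctrl.get_obs();print(o['ee_pos'],R.from_rotvec(o['eef_rot']).as_matrix().round(3))
im=ctrl.camera('side')[0];cv2.imwrite('pics/s9.png',cv2.resize(im[190:350,220:420],None,fx=3.6,fy=3.6,interpolation=cv2.INTER_CUBIC))
im,D=ctrl.camera('top');cv2.imwrite('pics/top9.png',im);np.save('pics/top9.npy',D);cv2.imwrite('pics/t9.png',cv2.resize(im[150:260,225:335],None,fx=5,fy=5,interpolation=cv2.INTER_CUBIC))"
```

```text
[ 403.11352117 -226.14213956  169.01129091] [[-1.    -0.003  0.003]
 [-0.003  1.    -0.001]
 [-0.003 -0.001 -1.   ]]
```

View pics/s9.png

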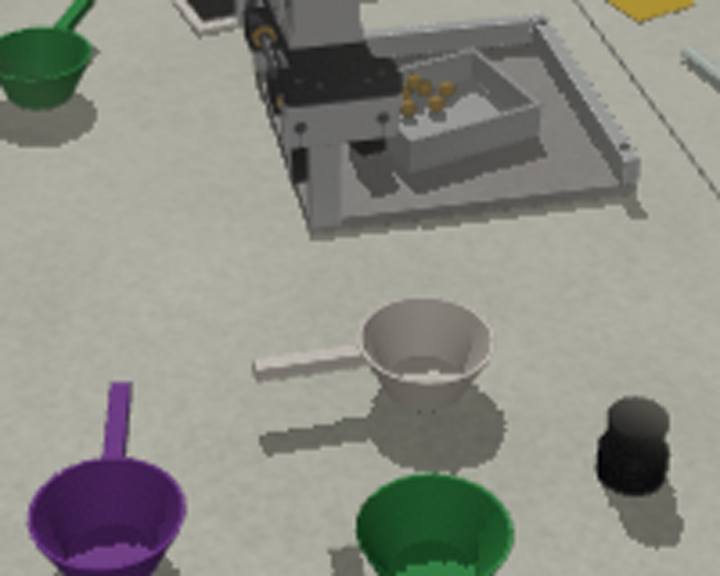

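View pics/t9.png

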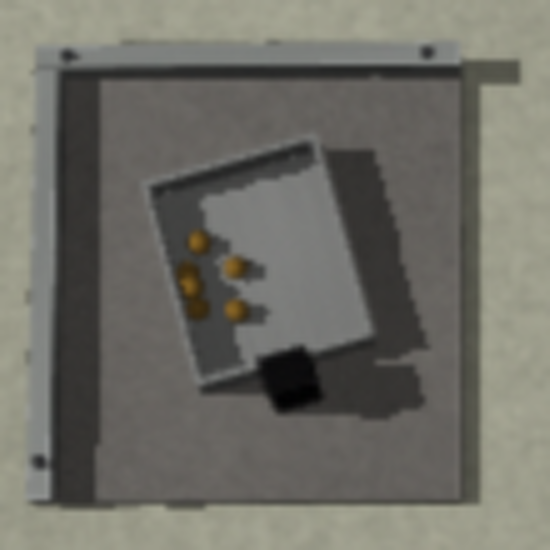

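play_rows --twist '[[0,0,-0.05],[0,0,-0.1],[0,0,-0.15],[0,0,-0.2],[0,0,-0.25],[0,0,-0.27],[0,0,-0.27],[0,0,-0.27],[0,0,-0.27]]' --offset '[[-15,40,0],[-35,95,0],[-57,155,0],[-78,215,0],[-98,270,0],[-106,295,0],[-107,297,0],[-107,297,0],[-107,297,0]]' --fingers '[60,70,70,70,70,70,70,70,70]'

```text
clock: 20.25
ee_pos: [508.0, 70.0, 167.0]
eef_rot: [0.424, -3.112, 0.001]
wrist_force: [-0.0, -0.2, -0.3]
finger_gap: 0.701
```

```bash
python3 -c "
from h import *
K,T=cam('wrist');im,D=ctrl.camera('wrist');np.save('pics/w2.npy',D);cv2.imwrite('pics/w2.png',im);np.savez('pics/w2T',K=K,T=T)
o=ctrl.get_obs();print(o['ee_pos'],R.from_rotvec(o['eef_rot']).as_matrix().round(3))"
```

```text
[508.10999674  70.13999249 167.10460365] [[-0.963 -0.268 -0.   ]
 [-0.268  0.963 -0.   ]
 [ 0.    -0.    -1.   ]]
```

View pics/w2.png

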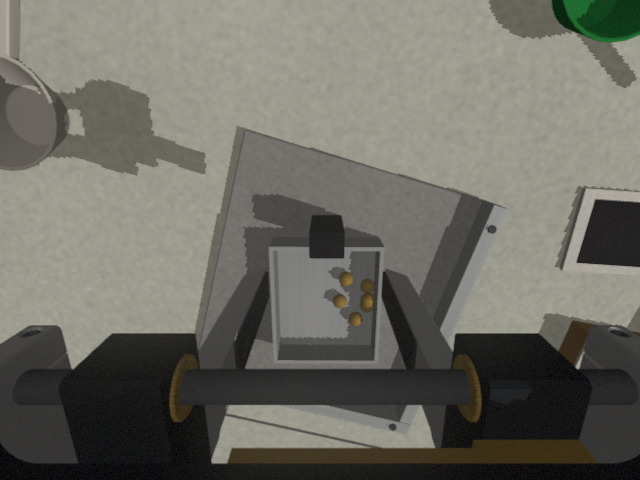

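The wrist view shows six balls in the tray, the block at about (327,236), and the empty cup at upper left.

```bash
python3 -c "
from h import *
z=np.load('pics/w2T.npz');K,T=z['K'],z['T']
P=cloud(K,T,np.load('pics/w2.npy'));Z=P[...,2]
roi=np.zeros(Z.shape,bool);roi[205:270,300:355]=1
m=roi&(Z>70)&(Z<82);print(m.sum(),cv2.minAreaRect(P[m][:,:2].astype(np.float32)),P[m].mean(0))
roi=np.zeros(Z.shape,bool);roi[236:366,262:392]=1
m=roi&(Z>40)&(Z<48);print(m.sum(),cv2.minAreaRect(P[m][:,:2].astype(np.float32)))
roi=np.zeros(Z.shape,bool);roi[190:330,430:510]=1
m=roi&(Z>32)&(Z<40);q=P[m][:,:2].astype(np.float32);print(m.sum(),cv2.minAreaRect(q))
print('board corner',plane(K,T,[(239,127)],12))
print('left fence near end inner/outer',plane(K,T,[(486,202),(506,208),(443,320)],36))
"
```

```text
980 ((513.57373046875, 72.50598907470703), (23.771926879882812, 29.157939910888672), 15.59557056427002) [512.90600648  72.27613216  75.80725559]
2035 ((588.6610107421875, 92.79906463623047), (131.9183807373047, 110.222900390625), 15.112838745117188)
2162 ((515.2003173828125, 223.23440551757812), (16.944019317626953, 138.59249877929688), 89.48389434814453)
board corner [[443.05459298 -32.57758103  12.        ]]
left fence near end inner/outer [[445.89662584 209.26254905  36.        ]
 [446.16671423 229.67882805  36.        ]
 [573.32930983 215.71775196  36.        ]]
```

play_rows --twist '[[0,0,0],[0,0,0],[0,0,0],[0,0,0],[0,0,0],[0,0,0],[0,0,0],[0,0,0],[0,0,0],[0,0,0]]' --offset '[[-5,1,35],[-5,1,75],[-5,1,105],[-5,1,120],[-5,1,124],[-5,1,124],[-5,1,124],[-5,1,124],[-5,1,124],[-5,1,124]]' --fingers '[70,70,70,70,70,0,0,0,0,0]' --force 40

```text
clock: 21.55
ee_pos: [513.2, 73.7, 43.5]
eef_rot: [-0.427, 3.112, -0.0]
wrist_force: [-2.0, -2.2, 7.2]
finger_gap: 0.319
```

```bash
python3 -c "
from h import *
o=ctrl.get_obs();print(o['ee_pos'],R.from_rotvec(o['eef_rot']).as_matrix().round(3))"
```

```text
[513.22322368  73.67121564  43.54224772] [[-0.963 -0.269  0.001]
 [-0.269  0.963  0.   ]
 [-0.001 -0.    -1.   ]]
```

play_rows --twist '[[0,0,0.03],[0,0,0.07],[0,0,0.11],[0,0,0.15],[0,0,0.19],[0,0,0.22],[0,0,0.25],[0,0,0.27],[0,0,0.281],[0,0,0.281],[0,0,0.281],[0,0,0.281],[0,0,0.281],[0,0,0.281]]' --offset '[[-1,1,0],[-4,4,0],[-9,8,0],[-15,14,0],[-22,21,0],[-29,28,0],[-36,35,0],[-43,42,0],[-50,49,0],[-57,55,0],[-62,60,0],[-65,63,0],[-67,64,0],[-67,64,0]]' --fingers '[0,0,0,0,0,0,0,0,0,0,0,0,0,0]'

```text
clock: 23.3
ee_pos: [559.9, 152.5, 43.5]
eef_rot: [-0.014, -3.141, 0.001]
wrist_force: [-5.5, -5.3, 11.9]
finger_gap: 0.319
```

```bash
python3 -c "
from h import *
o=ctrl.get_obs();print(o['ee_pos'],R.from_rotvec(o['eef_rot']).as_matrix().round(3),o['wrist_force'],o['wrist_torque'])
im,D=ctrl.camera('top');cv2.imwrite('pics/t10.png',cv2.resize(im[150:260,225:335],None,fx=5,fy=5,interpolation=cv2.INTER_CUBIC))
im,D=ctrl.camera('side');cv2.imwrite('pics/s10.png',cv2.resize(im[170:270,270:410],None,fx=5,fy=5,interpolation=cv2.INTER_CUBIC))
K,T=cam('wrist');im,D=ctrl.camera('wrist');np.save('pics/w3.npy',D);cv2.imwrite('pics/w3.png',im);np.savez('pics/w3T',K=K,T=T)
"
```

```text
[559.91132755 152.49672829  43.54456214] [[-1.     0.009 -0.001]
 [ 0.009  1.    -0.001]
 [ 0.001 -0.001 -1.   ]] [-5.46828596 -5.3432416  11.94599345] [-1.25767084  1.13214882 -0.32490989]
```

View pics/s10.png

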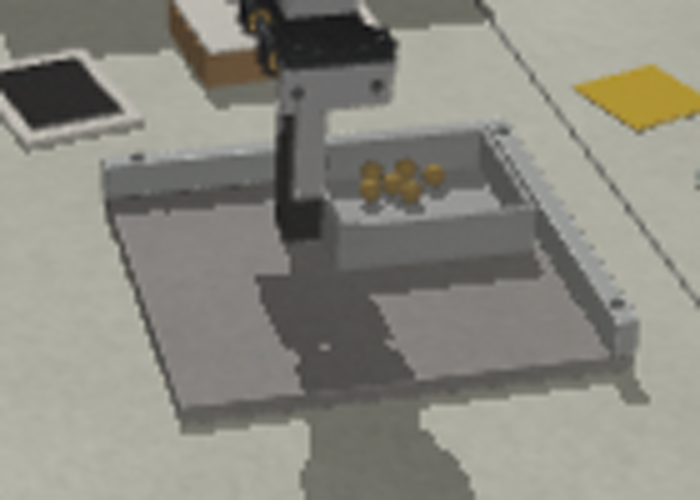

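View pics/w3.png

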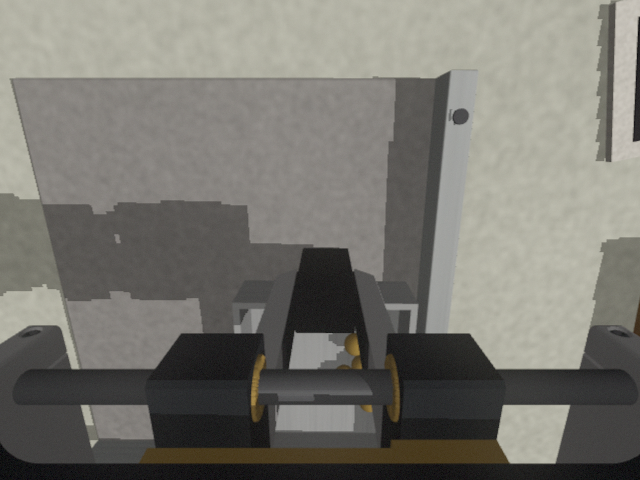

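play_rows --twist '[[0,0,0],[0,0,0],[0,0,0],[0,0,0],[0,0,0]]' --offset '[[-2,2,-0.5],[-4,4,-0.5],[-6,6,-0.5],[-7,7,-0.5],[-7,7,-0.5]]' --fingers '[0,0,0,0,0]'

```text
clock: 24.08
ee_pos: [567.0, 160.3, 43.5]
eef_rot: [-0.012, -3.141, 0.001]
wrist_force: [-3.2, -3.1, 3.6]
finger_gap: 0.313
```

```bash
python3 -c "
from h import *
o=ctrl.get_obs();print(o['ee_pos'],o['wrist_force'],o['wrist_torque'])
im,D=ctrl.camera('top');cv2.imwrite('pics/t11.png',cv2.resize(im[150:260,225:335],None,fx=5,fy=5,interpolation=cv2.INTER_CUBIC))
im,D=ctrl.camera('side');cv2.imwrite('pics/s11.png',cv2.resize(im[170:270,270:410],None,fx=5,fy=5,interpolation=cv2.INTER_CUBIC))
"
```

```text
[567.04445635 160.31005246  43.54328745] [-3.23610898 -3.0748704   3.59889466] [-0.83204264  0.60222935 -0.28835054]
```

View pics/s11.png

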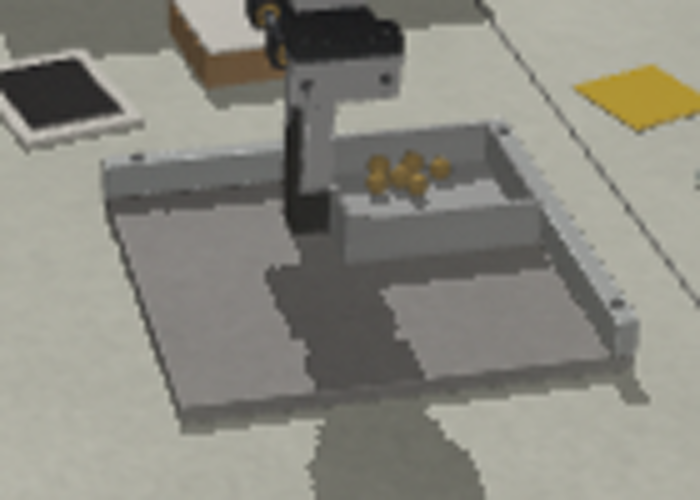

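View pics/t11.png

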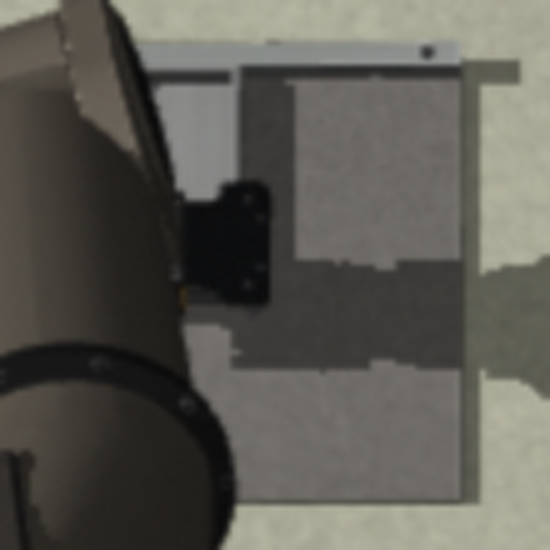

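play_rows --twist '[[0,0,0],[0,0,0],[0,0,0],[0,0,0]]' --offset '[[-1,0,0],[-2,0,0],[-3,0,0],[-3,0,0]]' --fingers '[0,0,0,0]'

```text
clock: 24.68
ee_pos: [568.0, 160.4, 43.5]
eef_rot: [-0.012, -3.138, 0.001]
wrist_force: [-18.0, -3.5, 16.6]
finger_gap: 0.316
```

play_rows --twist '[[0,0,0],[0,0,0],[0,0,0],[0,0,0]]' --offset '[[0,1,0],[0,2,0],[0,3,0],[0,3,0]]' --fingers '[0,0,0,0]'

```text
clock: 25.18
ee_pos: [568.0, 160.6, 43.5]
eef_rot: [-0.015, -3.137, 0.005]
wrist_force: [-17.5, -16.9, 20.5]
finger_gap: 0.314
```

play_rows --twist '[[0,0,0],[0,0,0],[0,0,0],[0,0,0],[0,0,0],[0,0,0]]' --offset '[[-1,0,0],[-2,0.5,0],[-3,1,0],[-3,1.5,0],[-3,1.5,0],[-3,1.5,0]]' --fingers '[0,0,0,0,0,0]'

```text
clock: 25.92
ee_pos: [569.3, 160.5, 43.1]
eef_rot: [-0.016, -3.133, 0.008]
wrist_force: [-27.5, -22.7, 28.7]
finger_gap: 0.316
```

```bash
python3 -c "
from h import *
o=ctrl.get_obs();M=R.from_rotvec(o['eef_rot']).as_matrix();print(o['ee_pos'],M.round(4),o['wrist_force'],o['wrist_torque'],o['joint_pos'])
im,D=ctrl.camera('top');cv2.imwrite('pics/t12.png',cv2.resize(im[150:260,225:335],None,fx=5,fy=5,interpolation=cv2.INTER_CUBIC))
im,D=ctrl.camera('side');cv2.imwrite('pics/s12f.png',im);np.save('pics/s12.npy',D);cv2.imwrite('pics/s12.png',cv2.resize(im[185:240,320:400],None,fx=9,fy=9,interpolation=cv2.INTER_CUBIC))
K,T=cam('wrist');im,D=ctrl.camera('wrist');np.save('pics/w4.npy',D);cv2.imwrite('pics/w4.png',im);np.savez('pics/w4T',K=K,T=T)
"
```

```text
[569.25336735 160.51891105  43.13297115] [[-0.9999  0.0103 -0.0082]
 [ 0.0103  0.9999 -0.005 ]
 [ 0.0081 -0.005  -1.    ]] [-27.52718867 -22.68650895  28.68994613] [-4.86793279  6.03179894 -0.11929337] [-0.50734189  0.49197422  0.15694101  1.92504064 -0.10696945  0.74199279
  1.27141458]
```

View pics/s12.png

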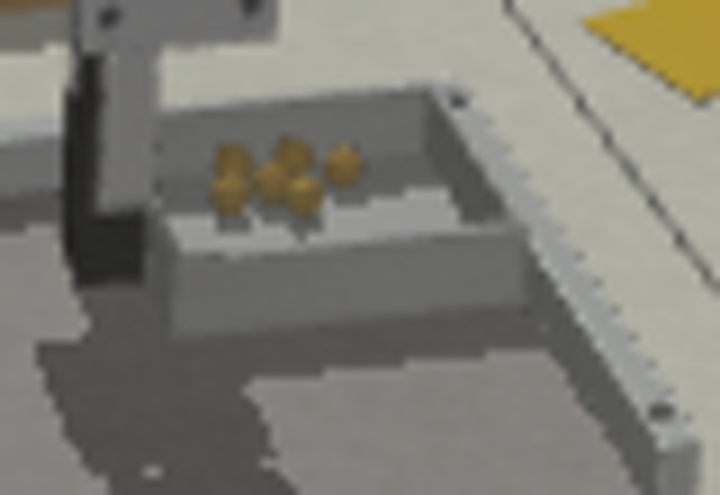

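View pics/w4.png

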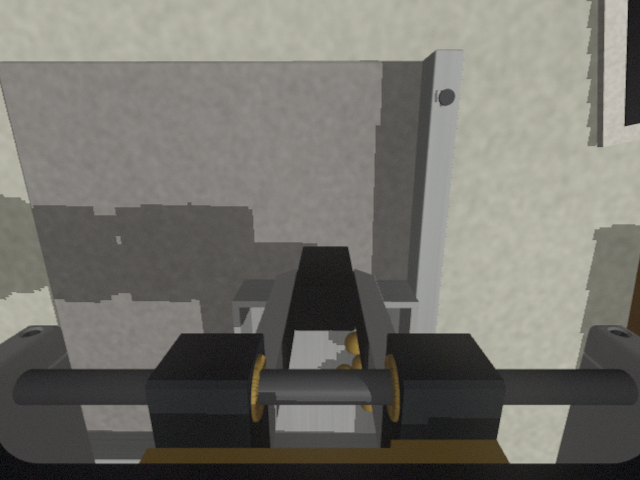

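```bash
python3 -c "
from h import *
z=np.load('pics/w4T.npz');K,T=z['K'],z['T']
P=cloud(K,T,np.load('pics/w4.npy'));Z=P[...,2]
def fit(m,n):
    vx,vy,x,y=cv2.fitLine(P[m][:,:2].astype(np.float32),cv2.DIST_HUBER,0,.1,.1).ravel();print(n,m.sum(),np.degrees(np.arctan2(vy,vx)),x,y)
def roi(r0,r1,c0,c1):
    m=np.zeros(Z.shape,bool);m[r0:r1,c0:c1]=1;return m
m=roi(50,300,415,465)&(Z>33)&(Z<39);q=P[m][:,:2].astype(np.float32);print(cv2.minAreaRect(q));fit(m,'fence')
a=roi(295,312,232,262)&(Z>41)&(Z<48);b=roi(295,312,385,425)&(Z>41)&(Z<48);fit(a|b,'near wall');print(P[a].mean(0),P[b].mean(0),P[a|b][:,0].min(),P[b][:,1].max(),Z[roi(300,312,236,250)].mean())
# fence inner edge y near tray
f=P[m];s=f[f[:,0]>530];print('fence inner y at x~',s[:,0].mean(),s[:,1].min())
for y0,y1 in((0,60),(60,120),(120,200)):
    pass
K2,T2=cam('top')
print(proj(K2,T2,[[709,100,36]]))
im=cv2.imread('pics/t12.png')
"
```

```text
((515.1162719726562, 223.33609008789062), (15.89026927947998, 138.03329467773438), 89.3792724609375)
fence 6980 -0.46227065 508.10413 223.06326
near wall 596 89.23545 581.8424 162.9059
[581.65824083 113.33184692  43.62823077] [582.62637852 206.13013462  43.63030027] 579.0378758929413 215.23182046739277 41.900187639760304
fence inner y at x~ 555.78597654334 214.84211879832955
[[273.63517155 162.22328854]]
```

View pics/t12.png

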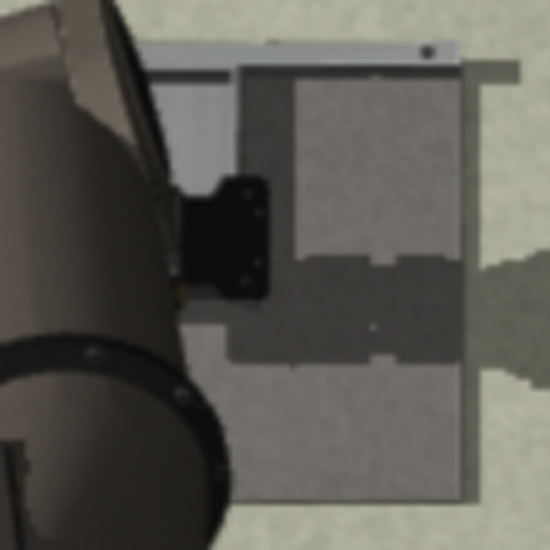

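Flush on both sides: tray yaw is −0.7° against about −0.5° for the fence, the left edge is at y 215.2 against the fence's 214.8, and the rim height is right. I'll let it settle and then recheck.

play_rows --twist '[[0,0,0],[0,0,0],[0,0,0],[0,0,0],[0,0,0],[0,0,0]]' --offset '[[0,0,0],[0,0,0],[0,0,0],[0,0,0],[0,0,0],[0,0,0]]' --fingers '[0,0,0,0,0,0]'

```text
clock: 26.82
ee_pos: [569.3, 160.5, 43.1]
eef_rot: [-0.016, -3.133, 0.008]
wrist_force: [-27.6, -23.2, 27.8]
finger_gap: 0.319
```

```bash
python3 -c "
from workcell import ctrl
print(ctrl.sign_off())"
```

```text
the job is handed in; nothing more can be done
None
```

I poured all six balls into the tray and stood the empty cup upright on the table near where it started. I then slid the tray into the corner by its block and handed in at about 27 s, still gripping and pressing. The sign-off gave no verdict.

**Last checks:**
- **Pressing:** the push was steady at about 28 N towards the far fence, 23 N towards the left fence and 28 N down. These are wrist readings that include friction on the board, so the force on each fence is somewhat lower and was not measured on its own.
- **Position:** the tray's left edge measured y 215.2 mm against 214.8 mm for the left fence. Its rim measured about 43.6 mm high where 44 mm means flat on the board.
- **Angle:** the tray was turned −0.6 to −0.8° and the left fence −0.5 to −0.6°, so they agree within about 0.3°.
- **Far fence:** I judged contact from the force jump when the tray stopped, and from the geometry. The gap there was not measured directly.
- **Balls and cup:** the final side view shows six balls in the tray. An earlier view shows the cup empty and upright. The loupe, envelopes and plate were not touched.

**Disagreement:** the top camera put the tray about 4 mm nearer the robot than the wrist camera did. I used the wrist camera's value, and it matched where the tray made contact.

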